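# Third hand at the tray-foot jig

### The arm

A 6-joint arm with a two-finger parallel gripper is mounted at the origin on the work surface. World frame = base frame: x ahead of the robot, y to its left, z up, the work surface at z = 0. Lengths are in mm, angles in rad, forces in N, time in s.
With the tool pointing down it reaches from about 275 to 750 mm from the base axis. Payload 10.2 kg.
Tool frame: the origin (TCP) lies midway between the tips of the shut fingers; the grasp point (between the pads) lies 19 mm behind it; z points along the fingers, y is the direction in which the jaws open and shut (so a half turn about z gives the same grasp; the last joint's range is limited). The gripper opens to 85 mm and grips with 20 to 120 N. Pads are 22 mm wide; open, the fingers measure 114 mm over their backs; the gripper's body (76 mm by 85 mm) begins 54 mm behind the grasp point. The pads swing forward as they close: fully open they stand 13 mm farther back than shut.
Start: joints at [0.915, 0.313, 1.498, -0, 1.331, -0.223], TCP at [220.205, 476.593, 231.294] pointing down, gripper open.
Joint ranges: [-2.94, 2.94], [-0.97, 2.17], [0.19, 2.56], [-1.23, 4.37], [0.02, 3.11], [-2.88, 2.88]. Speed limits (rad/s): [2.39, 2.39, 3.01, 3.14, 3.14, 3.14].

### API

Orientations are given as a unit quaternion [w, x, y, z].
In Python, from rig import ctrl gives the robot as it stands.
- The arm moves only by the tool carry_out, never from a script. Its argument "plan" is a list of rows, each a list of 3 entries, a list of its own where there are three numbers: the finger opening in mm, from 0 to 85.4, then the shift along the tool's x, y, z in mm, then the turn, a rotation vector about the tool's x, y, z in units of 6 degrees (1.0 is 6 degrees). In form: [[grip, [x, y, z], [ax, ay, az]], ...]. A call has 1 to 20 rows; each row shifts and turns the commanded pose from where the row before left it, along the tool's axes as they then stand; what a row does not reach is not made up. A row lasts 1/12 s, in which the tool goes at most 41.7 mm and 7.16 degrees, less where a joint would pass 70% of its speed; a pose out of reach is approached as far as the arm can. A call with a gripper value outside its range is refused whole. The fingers move at their own pace and stop on an object; "grip_force" is the grip in N (left out, the last holds). Time passes only in rows, so rows that do not move let the fingers close. It gives the time, the measured TCP pose, the force and the opening at its end, in the units of the state.
- ctrl.sense(): the state, without advancing time (a new reading comes with each control period).
- ctrl.capture(name): name is "scene" or "top" or "wrist"; returns a dict with "color" (384x512x3 uint8, blue, green, red), "range_z" (384x512 float32, mm along the optical axis (not along the pixel's ray), 0 where there is no reading), "fx", "fy", "cx", "cy" (pixels), "cam_to_world" (4x4, takes a point from camera to world coordinates); the wrist camera has in their place "tool_from_camera" (4x4, takes a point from camera to tool coordinates, whose origin is the TCP and whose axes are the flange's). Camera axes: x right, y up, looking along -z (the intrinsics and any distortion apply to the point x, -y, -z); pixel columns grow to the right and rows downward; lengths in mm; the calibration is good to about 2 mm. The wrist camera is an equidistant fisheye: a pixel r from the principal point sees the ray r / f radians off the axis. A picture is of the moment at which its call begins: read the wrist's pose just before it.
- ctrl.finish_job(): hands the job in, once; it reports no verdict.
The state is a dict: "time_s": time; "joints": joint angles; "dq": joint speeds; "tau": joint torques, N m; "eef_pos": TCP position; "ee_rot": TCP orientation; "force": force on the tool from outside, world axes, zero at the start; "wrist_torque": the same for the moment, N m; "grip_width": opening from 0.0 (shut) to 1.0 (fully open).
Only numpy, scipy, OpenCV 4.12 (cv2) and the standard library are available. Lean on these libraries where they do the work, as an engineer would, in place of code of your own. Each camera call takes 0.05 s, during which the arm holds its last target.

### The job

Pick up the pale wooden foot block and lay it flat on the bed of the fastening jig, on the side of the black line away from the steel end stop, and press its end squarely against the sprung wooden rail until the pointer stands in the green field. Keep it pressed on the rail, never driving the pointer deep into the red, while you slide it along the rail, over the line, until its side meets the end stop, and finish there still gripping and pressing it, flat on the bed with the pointer steady in the green, so that a colleague can drive the screws: do not let go. Leave the other things on the table where they are.

Things in the scene. Friction and masses are not known exactly. Their poses are not given: they have to be found in the camera images.
- block_center (a point): Centre of the pale softwood foot block, a plain loose cuboid 120 mm long (its x axis) x 46 mm wide (its y axis) x 50 mm high (z up), 100 to 200 g, lying flat on the table; it is gripped across its 46 mm width, about its middle. Both ends are alike. Its yaw lies within about 0.5 rad of the world's x axis.
- block: The same foot block; origin at the centre of its underside, axes as for its centre point.
- jig_corner (a point): Corner of the fixed jig, on the bed top (12 mm above the table) where the face of the rail at rest meets the end stop's face. x: the pressing direction, square to the rail, away from the robot; y: along the rail to the stop (left); z up. Seated, the block's centre is at x = -60 mm + rail travel, y = -23 mm, z = 25 mm here. The jig's place and yaw vary.
- jig: The fastening jig: aluminium bed plate 240 (x) x 290 (y) x 12 mm; origin at the centre of its underside, axes as the jig corner's, which lies at (35, 95, 12) mm. The brown rail covers y -192 to -2 mm from the corner and stands 44 mm over the bed; a blue bracket behind it is 45 mm high.
- stop_face (a point): Middle of the face of the dark steel end stop, 25 mm above the bed. The face is the plane y = 0 of the jig corner and reaches only from x = -12 to +45 mm, 50 mm high, so it meets the front part of the block's left side and leaves room for a finger behind it.
- line (a point): Middle of the black line across the bed, 70 mm right of the end stop's face (y = -70 mm from the corner). The block's left side starts to the right of it.
- rail (a joint): Travel (m) of the brown wooden rail, which slides straight back along the jig's +x on springs: 0 at rest, 0.030 at the hard end. It needs about 0.9 N per mm and springs back when released. A black pointer at the rail's right-hand end moves with it over a scale: white 0 to 8 mm, green 8 to 18 mm (about 7 to 16 N), red beyond 18 mm.
- bumper: Bystander: black rubber bumper 80 x 50 x 35 mm, loose; origin at the centre of its underside.
- tub: Bystander: blue open plastic tub of screws, 80 x 80 x 40 mm, loose; origin at the centre of its underside.
- bottle0: Bystander: clear glass bottle, 65 mm diameter, 150 mm high, standing; origin at the centre of its foot.
- bottle1: Bystander: second clear glass bottle of the same kind.
- core: Bystander: cardboard tape core, 84 mm diameter, 50 mm high, standing on its rim; origin at the centre of its underside.
- driver: Bystander: orange-handled screwdriver lying on the table beyond the jig's left side; origin under its middle.

How it is judged:
By the outcome, as a careful person would: the job done as asked, in the order asked, and still so for the second after the job is handed in, while the arm keeps its last pose, push and grip.
It also fails if it takes over 45 s, if anything falls off the work surface, if the arm or the gripper's body presses on something with over 40 N, if the wrist force passes 120 N, or if a joint passes its speed limit or range.

## Working session

There is one attempt and no reset: what is moved stays moved. The work goes in short steps, Python scripts to look and compute and a tool call to move; the robot and the scene stay as the last step left them, time stands still between calls to the robot, and variables do not carry over. Pictures are saved under pics/ and viewed, and the job is handed in when it is done.

Besides the shell and the picture viewer there is one more tool, called after "Request:" as name(argument=value, ...) on one line, values as JSON. carry_out: Moves the arm, as the interface text tells. Its arguments: {"type":"object","properties":{"plan":{"type":"array"},"grip_force":{"type":"number"}},"required":["plan"]}

```bash
ls; mkdir -p pics
python3 - <<'E'
from rig import ctrl
import cv2,pickle
s=ctrl.sense();print(s)
for n in("scene","top","wrist"):
    d=ctrl.capture(n);pickle.dump(d,open(f"pics/{n}0.pkl","wb"));cv2.imwrite(f"pics/{n}0.png",d["color"])
    print(n,d["fx"],d["cx"],d["cy"],d.get("cam_to_world",d.get("tool_from_camera")))
E
```

```text
pics
{'time_s': 0.0, 'joints': array([ 9.14567433e-01,  3.13452482e-01,  1.49843718e+00, -3.44982490e-06,
        1.33101317e+00, -2.23395145e-01]), 'dq': array([ 0.00159982,  0.0012643 , -0.00020103,  0.00102922,  0.00022387,
        0.00030544]), 'tau': array([ 1.02150025e-03, -4.12271762e+01, -2.59741437e+01, -1.35936530e-04,
        4.13748290e-03,  1.96107203e-05]), 'eef_pos': array([220.05517079, 476.36893815, 230.73377549]), 'ee_rot': array([-2.77399589e-04,  2.14731019e-01,  9.76673006e-01, -5.93455636e-04]), 'force': array([0.30980372, 0.39302448, 0.46146099]), 'wrist_torque': array([0.00610652, 0.01188456, 0.06369669]), 'grip_width': 0.9995853573325991}
scene 430.14093199917465 261.3804179154805 193.71807213960116 [[-7.78956132e-01 -4.39541275e-01  4.47248042e-01  1.18962202e+03]
 [ 6.26724703e-01 -5.21737452e-01  5.78797182e-01  7.81635181e+02]
 [-2.10591972e-02  7.31159011e-01  6.81881963e-01  9.38168829e+02]
 [ 0.00000000e+00  0.00000000e+00  0.00000000e+00  1.00000000e+00]]
top 366.112745709515 257.75010983048054 186.60380057362542 [[-1.72448168e-02  9.81996309e-01 -1.88111312e-01  3.84825391e+02]
 [-9.99531345e-01 -2.16906495e-02 -2.16010554e-02 -2.43314190e+00]
 [-2.52924132e-02  1.87650646e-01  9.81910143e-01  1.23589689e+03]
 [ 0.00000000e+00  0.00000000e+00  0.00000000e+00  1.00000000e+00]]
wrist 297.3186396354542 255.72593263727518 192.45426166942505 [[-7.68890642e-05  9.44643134e-01  3.28099595e-01  8.49507515e+01]
 [ 9.99999988e-01  1.15849977e-04 -9.92010418e-05  4.74450487e-03]
 [-1.31719913e-04  3.28099583e-01 -9.44643132e-01 -1.42192985e+02]
 [ 0.00000000e+00  0.00000000e+00  0.00000000e+00  1.00000000e+00]]
```

View pics/top0.png

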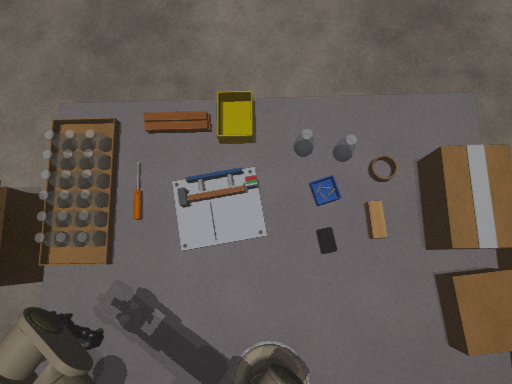

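View pics/scene0.png

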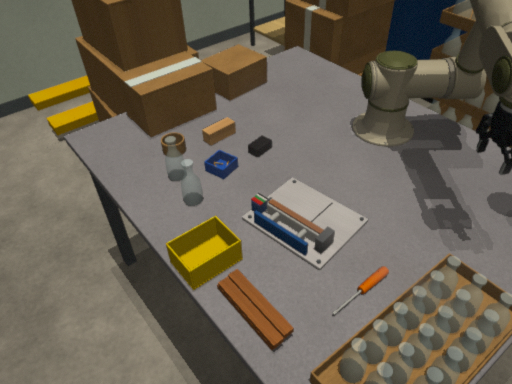

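View pics/wrist0.png

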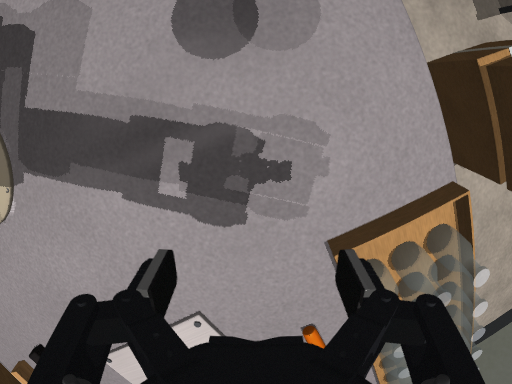

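The top view shows the block at about (377,219). The jig is at about (220,208), with the stop at (183,197), the line from (210,200) to (215,240), and the pointer scale at (251,183). Next I'll measure with the depth data.

```bash
cat > h.py <<'E'
import numpy as np,cv2,pickle
def cloud(d):
    z=d["range_z"];v,u=np.mgrid[:z.shape[0],:z.shape[1]]
    P=np.stack([(u-d["cx"])/d["fx"]*z,-(v-d["cy"])/d["fy"]*z,-z],-1)
    M=d["cam_to_world"];W=P@M[:3,:3].T+M[:3,3];W[z<=0]=np.nan;return W
E
python3 - <<'E'
from h import *
for n in("top","scene"):
    d=pickle.load(open(f"pics/{n}0.pkl","rb"));W=cloud(d);c=d["color"].astype(int)
    print(n,"table z",np.nanmedian(W[...,2][(abs(W[...,0]-400)<30)&(abs(W[...,1]+200)<20)]))
    hsv=cv2.cvtColor(d["color"],cv2.COLOR_BGR2HSV)
    # block
    m=(hsv[...,1]>70)&(W[...,2]>38)&(W[...,2]<60)&(W[...,1]<-250)&(W[...,1]>-520)&(W[...,0]>250)&(W[...,0]<520)
    k,l,st,ce=cv2.connectedComponentsWithStats(m.astype(np.uint8))
    for i in range(1,k):
        if st[i,4]<40: continue
        p=W[l==i];r=cv2.minAreaRect(p[:,:2].astype(np.float32));print(st[i],ce[i],np.median(p[:,2]),r,p.mean(0))
    # jig bed
    m=(hsv[...,1]<40)&(hsv[...,2]>150)&(W[...,2]>5)&(W[...,2]<20)&(W[...,1]>-120)&(W[...,1]<260)&(W[...,0]<560)&(W[...,0]>200)
    p=W[m];print("bed",m.sum(),np.median(p[:,2]),cv2.minAreaRect(p[:,:2].astype(np.float32)))
    # rail
    m=(hsv[...,1]>100)&(hsv[...,0]<20)&(W[...,2]>46)&(W[...,2]<66)&(W[...,1]>-120)&(W[...,1]<200)&(W[...,0]<520)&(W[...,0]>300)
    p=W[m];print("rail",m.sum(),np.median(p[:,2]),cv2.minAreaRect(p[:,:2].astype(np.float32)))
d=pickle.load(open("pics/top0.pkl","rb"));c=d["color"]
cv2.imwrite("pics/a.png",cv2.resize(c[155:260,165:275],None,fx=5,fy=5,interpolation=cv2.INTER_CUBIC))
cv2.imwrite("pics/b.png",cv2.resize(c[120:260,290:410],None,fx=4,fy=4,interpolation=cv2.INTER_CUBIC))
E
```

```text
top table z 32.449806846676665
[368 212  19  27 396] [377.3030303  224.77777778] 50.468866736763744 ((479.5159912109375, -358.6882019042969), (82.111572265625, 48.028079986572266), 3.401439666748047) [ 478.94916769 -357.62499952   50.33895702]
bed 2694 12.166214188102913 ((503.8194580078125, 139.60317993164062), (139.3773193359375, 262.74432373046875), 8.652695655822754)
rail 0 nan ((0.0, 0.0), (0.0, 0.0), 0.0)
scene table z 36.25504013936995
[210 117  25  17 211] [223.         124.30805687] 51.39955332062368 ((480.6222229003906, -358.3259582519531), (82.44783782958984, 51.379302978515625), 4.215418338775635) [ 480.73252176 -354.03350225   50.40660276]
bed 2139 13.84101499771623 ((493.31280517578125, 137.53428649902344), (122.91937255859375, 264.620849609375), 8.524820327758789)
rail 0 nan ((0.0, 0.0), (0.0, 0.0), 0.0)
  return _methods._mean(a, axis=axis, dtype=dtype,
  ret = ret.dtype.type(ret / rcount)
```

View pics/a.png

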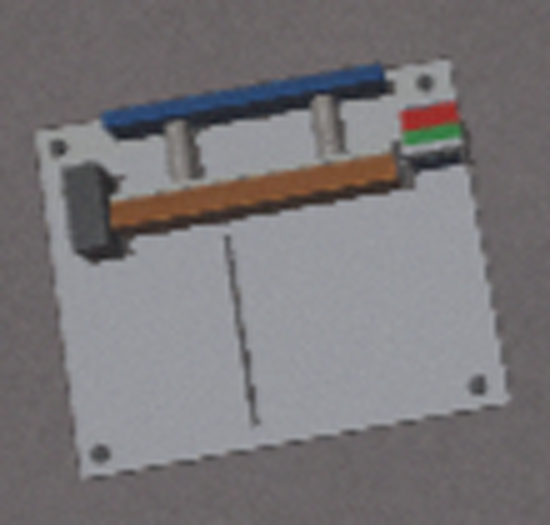

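View pics/b.png

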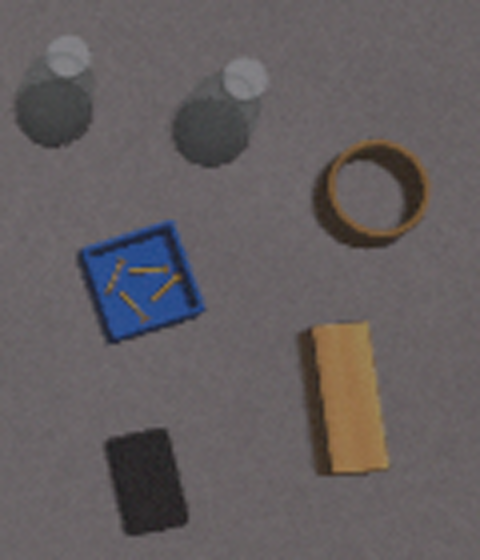

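```bash
cat >> h.py <<'E'
def onplane(d,uv,z):
    uv=np.atleast_2d(uv).astype(float);M=d["cam_to_world"]
    r=np.stack([(uv[:,0]-d["cx"])/d["fx"],-(uv[:,1]-d["cy"])/d["fy"],-np.ones(len(uv))],-1)@M[:3,:3].T
    t=(z-M[2,3])/r[:,2];return M[:3,3]+r*t[:,None]
def rect(p):
    c,(a,b),t=cv2.minAreaRect(p[:,:2].astype(np.float32));return np.round(c,1),round(a,1),round(b,1),round(t,2)
E
python3 - <<'E'
from h import *
for n in("top","scene"):
    d=pickle.load(open(f"pics/{n}0.pkl","rb"));W=cloud(d)
    hsv=cv2.cvtColor(d["color"],cv2.COLOR_BGR2HSV)
    X,Y,Z=W[...,0],W[...,1],W[...,2]
    print(n,"table",np.nanmedian(Z[(abs(X-350)<30)&(abs(Y+50)<30)]))
    m=(hsv[...,1]>70)&(Z>42)&(Z<60)&(Y<-310)&(Y>-420)&(X>400)&(X<560)
    k,l,st,ce=cv2.connectedComponentsWithStats(m.astype(np.uint8))
    i=1+np.argmax(st[1:,4]);vu=np.argwhere(l==i);p=onplane(d,vu[:,::-1],50);print("block",len(p),rect(p),rect(W[l==i]),W[l==i].mean(0), np.median(Z[l==i]))
    R=(Y>-60)&(Y<320)&(X>300)&(X<700)
    m=(Z>6)&(Z<90)&R
    k,l,st,ce=cv2.connectedComponentsWithStats(m.astype(np.uint8));i=1+np.argmax(st[1:,4])
    print("jig all",st[i],rect(W[l==i]))
    mb=(l==i)&(Z<20);vu=np.argwhere(mb);print("bed",rect(onplane(d,vu[:,::-1],12)),np.median(Z[mb]))
    m=(l==i)&(hsv[...,1]>90)&(hsv[...,0]<20)&(Z>48)&(Z<64)
    print("rail",m.sum(),rect(W[m]),np.median(Z[m]))
    m=(l==i)&(hsv[...,1]<60)&(hsv[...,2]<100)&(Z>52)
    print("stop",m.sum(),rect(W[m]),np.median(Z[m]))
    m=(l==i)&(hsv[...,2]<110)&(hsv[...,1]<80)&(Z<18)&(Z>8)
    print("line?",m.sum())
d=pickle.load(open("pics/top0.pkl","rb"))
# bed corners & line from the crop (5x, origin 165,155)
q=lambda a:np.array(a)/5.+[165,155]-0.4
print("corners TL TR BR BL",onplane(d,q([[36,130],[452,60],[509,400],[82,478]]),12)[:,:2])
print("line",onplane(d,q([[227,236],[256,425]]),12)[:,:2])
E
```

```text
top table 0.22258249694436927
block 554 (array([ 497.9, -356.8]), 119.4, 48.3, 3.43) (array([ 498. , -358.2]), 119.9, 48.8, 2.14) [ 497.12735395 -357.07687531   50.57871758] 50.586255412690434
jig all [ 172  167   95   84 6058] (array([549.7, 159.4]), 241.3, 290.8, 8.79)
bed (array([549.2, 158.9]), 241.8, 290.0, 8.95) 12.146469879997767
rail 344 (array([599.3, 141.4]), 38.0, 236.7, 16.15) 55.61002997166588
stop 160 (array([626.2, 162.9]), 88.6, 257.5, 13.15) 60.70486381746525
line? 227
scene table 2.096181013372643
block 299 (array([ 499.7, -353.6]), 126.7, 59.2, 3.89) (array([ 499.5, -356.5]), 119.4, 54.2, 2.08) [ 502.43981824 -354.20193493   51.15662088] 51.568633071885074
jig all [ 242  177  126   93 6049] (array([549. , 155.6]), 250.3, 300.5, 9.58)
bed (array([554., 158.]), 250.3, 296.1, 8.81) 13.72541770530404
rail 352 (array([601.8, 140.8]), 40.6, 239.5, 16.69) 56.95246104709804
stop 191 (array([608.2, 158.8]), 54.3, 262.5, 10.58) 62.86220632406844
line? 229
corners TL TR BR BL [[646.81952067 319.48690525]
 [689.57593995  32.74678545]
 [456.48595662  -1.42520577]
 [410.47132821 282.44527308]]
line [[570.44581313 187.23714899]
 [443.13842311 166.97243185]]
```

Run:
```python
from h import *
d=pickle.load(open("pics/top0.pkl","rb"))
q=lambda a:np.array(a)/4.+[290,120]-0.375
c=onplane(d,q([[315,325],[369,322],[388,468],[332,472]]),50)[:,:2];print(c,c.mean(0))
for a,b in((3,0),(2,1)):
    v=c[b]-c[a];print(np.hypot(*v),np.degrees(np.arctan2(v[1],v[0])))
```

```text
[[ 556.87122117 -335.01927762]
 [ 558.41242435 -378.71070059]
 [ 440.67887707 -384.27066224]
 [ 438.34281987 -339.7590914 ]] [ 498.57633562 -359.43993296]
118.62313327432298 2.2899718874010513
117.8647586388499 2.7037819007325608
```

Request:
carry_out(plan=[[85, [0, 0, 0], [0, 0, -0.94]], [85, [0, 0, 0], [0, 0, -0.94]], [85, [0, 0, 0], [0, 0, -0.94]], [85, [0, 0, 0], [0, 0, -0.94]], [85, [0, 0, 0], [0, 0, -0.94]], [85, [-9.5, -35.3, 0], [0, 0, 0]], [85, [-9.5, -35.3, 0], [0, 0, 0]], [85, [-9.5, -35.3, 0], [0, 0, 0]], [85, [-9.5, -35.3, 0], [0, 0, 0]], [85, [-9.5, -35.3, 0], [0, 0, 0]], [85, [-9.5, -35.3, 0], [0, 0, 0]], [85, [-9.5, -35.3, 0], [0, 0, 0]], [85, [-9.5, -35.3, 0], [0, 0, 0]], [85, [-9.5, -35.3, 0], [0, 0, 0]], [85, [-9.5, -35.3, 0], [0, 0, 0]], [85, [-9.5, -35.3, 0], [0, 0, 0]], [85, [-9.5, -35.3, 0], [0, 0, 0]], [85, [-9.5, -35.3, 0], [0, 0, 0]], [85, [-9.5, -35.3, 0], [0, 0, 0]], [85, [-9.5, -35.3, 0], [0, 0, 0]]], grip_force=80)

```text
time_s: 1.82
eef_pos: [394.0, -45.4, 231.3]
ee_rot: [0.0, -0.029, 1.0, -0.0]
force: [0.7, 1.4, -0.1]
grip_width: 0.996
```

Request:
carry_out(plan=[[85, [-9.5, -35.4, 0], [0, 0, 0]], [85, [-9.5, -35.4, 0], [0, 0, 0]], [85, [-9.5, -35.4, 0], [0, 0, 0]], [85, [-9.5, -35.4, 0], [0, 0, 0]], [85, [-9.5, -35.4, 0], [0, 0, 0]], [85, [-9.5, -35.4, 0], [0, 0, 0]], [85, [-9.5, -35.4, 0], [0, 0, 0]], [85, [-9.5, -35.4, 0], [0, 0, 0]], [85, [-9.5, -35.4, 0], [0, 0, 0]], [85, [0, 0, 25], [0, 0, 0]], [85, [0, 0, 25], [0, 0, 0]], [85, [0, 0, 25], [0, 0, 0]], [85, [0, 0, 0], [0, 0, 0]], [85, [0, 0, 0], [0, 0, 0]], [85, [0, 0, 0], [0, 0, 0]]])

```text
time_s: 3.07
eef_pos: [498.6, -356.9, 158.0]
ee_rot: [0.001, -0.03, 1.0, -0.001]
force: [-0.5, -1.6, 0.6]
grip_width: 0.995
```

```bash
cat >> h.py <<'E'
from scipy.spatial.transform import Rotation as Ro
def toolM(s):
    w,x,y,z=s["ee_rot"];M=np.eye(4);M[:3,:3]=Ro.from_quat([x,y,z,w]).as_matrix();M[:3,3]=s["eef_pos"];return M
def wcloud(d,s):
    z=d["range_z"];v,u=np.mgrid[:z.shape[0],:z.shape[1]].astype(float)
    a=(u-d["cx"])/d["fx"];b=(v-d["cy"])/d["fy"];r=np.hypot(a,b)+1e-9;k=np.tan(np.minimum(r,1.5))/r
    P=np.stack([a*k*z,-b*k*z,-z,np.ones_like(z)],-1)
    W=(P@(toolM(s)@d["tool_from_camera"]).T)[...,:3];W[z<=0]=np.nan;return W
E
python3 - <<'E'
from h import *
from rig import ctrl
s=ctrl.sense();d=ctrl.capture("wrist");t=ctrl.capture("top");cv2.imwrite("pics/w1.png",d["color"])
cv2.imwrite("pics/t1.png",t["color"])
print(s["eef_pos"],s["ee_rot"],s["force"])
pickle.dump((s,d),open("pics/w1.pkl","wb"))
W=wcloud(d,s);hsv=cv2.cvtColor(d["color"],cv2.COLOR_BGR2HSV)
m=(hsv[...,1]>70)&(hsv[...,0]<25)&(abs(W[...,0]-498)<80)&(abs(W[...,1]+358)<45)&(abs(W[...,2]-50)<6)
p=W[m];print(m.sum(),np.median(p[:,2]),rect(p),p.mean(0))
E
```

```text
[ 498.62260853 -356.86458077  157.99807442] [ 7.26061944e-04 -2.97709574e-02  9.99556134e-01 -8.35974419e-04] [-0.48551535 -1.6148871   0.63884542]
6411 49.54787675915742 (array([ 498. , -357.5]), 119.4, 46.1, 3.6) [ 493.50141807 -357.69668145   49.52929201]
```

View pics/w1.png

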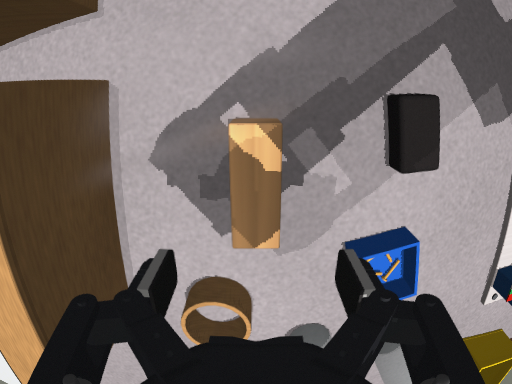

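The wrist view shows the block at about (255,183) between the fingers. Its fit is 119.4 x 46.1 mm, centred at (498, -357.5), with a yaw of 3.6°, so it's aligned with the jaws. Next I'll descend and grip.

Request:
carry_out(plan=[[85, [0, -0.5, 20], [0, 0, 0]], [85, [0, 0, 20], [0, 0, 0]], [85, [0, 0, 20], [0, 0, 0]], [85, [0, 0, 20], [0, 0, 0]], [85, [0, 0, 20], [0, 0, 0]], [85, [0, 0, 20], [0, 0, 0]], [85, [0, 0, 20], [0, 0, 0]], [85, [0, 0, 7], [0, 0, 0]], [85, [0, 0, 4], [0, 0, 0]], [85, [0, 0, 0], [0, 0, 0]], [40, [0, 0, 0], [0, 0, 0]], [40, [0, 0, 0], [0, 0, 0]], [40, [0, 0, 0], [0, 0, 0]], [40, [0, 0, 0], [0, 0, 0]], [40, [0, 0, 0], [0, 0, 0]], [40, [0, 0, 0], [0, 0, 0]], [40, [0, 0, 0], [0, 0, 0]], [40, [0, 0, 0], [0, 0, 0]], [40, [0, 0, 0], [0, 0, 0]], [40, [0, 0, 0], [0, 0, 0]]], grip_force=90)

```text
time_s: 4.83
eef_pos: [498.7, -357.5, 6.5]
ee_rot: [0.001, -0.03, 1.0, -0.001]
force: [0.5, -0.5, 5.3]
grip_width: 0.529
```

Run:
```python
from rig import ctrl
s=ctrl.sense();print(s["eef_pos"],s["ee_rot"],s["force"],s["grip_width"]*85.4)
```

```text
[ 498.66846651 -357.51691456    6.51207519] [ 7.03349912e-04 -2.96741160e-02  9.99559080e-01 -7.73237007e-04] [ 0.48977541 -0.46007065  5.31849025] 45.15860684085281
```

The opening reads 45 mm, so the block is held. I'll lift it and carry it over the jig.

Request:
carry_out(plan=[[35, [0, 0, -10], [0, 0, 0]], [35, [0, 0, -25], [0, 0, 0]], [35, [0, 0, -25], [0, 0, 0]], [35, [0, 0, -25], [0, 0, 0]], [35, [0, 0, -15], [0, 0, 0]], [35, [-2.6, 33, 0], [0, 0, 0]], [35, [-2.6, 33, 0], [0, 0, 0]], [35, [-2.6, 33, 0], [0, 0, 0]], [35, [-2.6, 33, 0], [0, 0, 0]], [35, [-2.6, 33, 0], [0, 0, 0]], [35, [-2.6, 33, 0], [0, 0, 0]], [35, [-2.6, 33, 0], [0, 0, 0]], [35, [-2.6, 33, 0], [0, 0, 0]], [35, [-2.6, 33, 0], [0, 0, 0]], [35, [-2.6, 33, 0], [0, 0, 0]], [35, [-2.6, 33, 0], [0, 0, 0]], [35, [-2.6, 33, 0], [0, 0, 0]], [35, [-2.6, 33, 0], [0, 0, 0]], [35, [-2.6, 33, 0], [0, 0, 0]], [35, [-2.6, 33, 0], [0, 0, 0]]], grip_force=90)

```text
time_s: 6.5
eef_pos: [507.4, 141.1, 105.9]
ee_rot: [0.0, -0.03, 1.0, -0.0]
force: [0.6, -0.5, -1.1]
grip_width: 0.531
```

Request:
carry_out(plan=[[35, [0, 0, 0], [0, 0, -0.45]], [35, [0, 0, 0], [0, 0, -0.46]], [35, [0, 0, 0], [0, 0, 0]], [35, [0, 0, 0], [0, 0, 0]], [35, [0, 0, 0], [0, 0, 0]]])

```text
time_s: 6.92
eef_pos: [507.7, 139.2, 105.5]
ee_rot: [0.0, -0.076, 0.997, -0.0]
force: [-0.1, 0.6, -0.3]
grip_width: 0.532
```

Run:
```python
from h import *
from rig import ctrl
s=ctrl.sense();d=ctrl.capture("wrist");t=ctrl.capture("top");sc=ctrl.capture("scene");cv2.imwrite("pics/w2.png",d["color"])
cv2.imwrite("pics/t2.png",cv2.resize(t["color"][150:270,160:290],None,fx=5,fy=5,interpolation=cv2.INTER_CUBIC))
cv2.imwrite("pics/s2.png",sc["color"])
print(s["time_s"],s["eef_pos"],s["ee_rot"],s["force"],s["wrist_torque"],s["grip_width"]*85.4)
pickle.dump((s,d,t,sc),open("pics/w2.pkl","wb"))
W=wcloud(d,s);hsv=cv2.cvtColor(d["color"],cv2.COLOR_BGR2HSV);T=np.linalg.inv(toolM(s))
L=W@T[:3,:3].T+T[:3,3]
m=(hsv[...,1]>60)&(hsv[...,0]<25)&(abs(L[...,0])<75)&(abs(L[...,1])<30)&(L[...,2]>-60)&(L[...,2]<-30)
p=L[m];print("block in tool",m.sum(),np.median(p[:,2]),rect(p), p[:,0].min(),p[:,0].max())
m=(abs(W[...,2]-12)<5)&(hsv[...,1]<50)&(hsv[...,2]>60)&(W[...,0]>350)&(W[...,0]<720)&(W[...,1]>-40)&(W[...,1]<350)
p=W[m];print("bed",m.sum(),np.median(p[:,2]),rect(p))
```

```text
6.9167 [507.7079712  139.18934259 105.54273753] [ 4.58191877e-05 -7.63509842e-02  9.97081002e-01 -8.59642272e-06] [-0.09411208  0.61125111 -0.31607857] [-0.05800819  0.01524776 -0.02400368] 45.44371756798473
block in tool 20338 -43.04224763095674 (array([17.7, -0.8]), 49.6, 84.9, 89.98) -24.740321060569613 60.136778102923984
bed 34259 11.574337369379805 (array([539.9, 159.2]), 219.6, 290.7, 9.04)
```

View pics/w2.png

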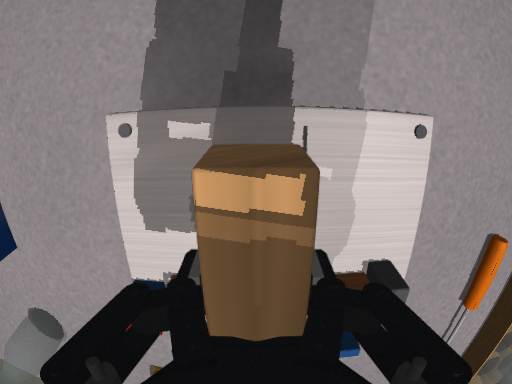

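View pics/t2.png

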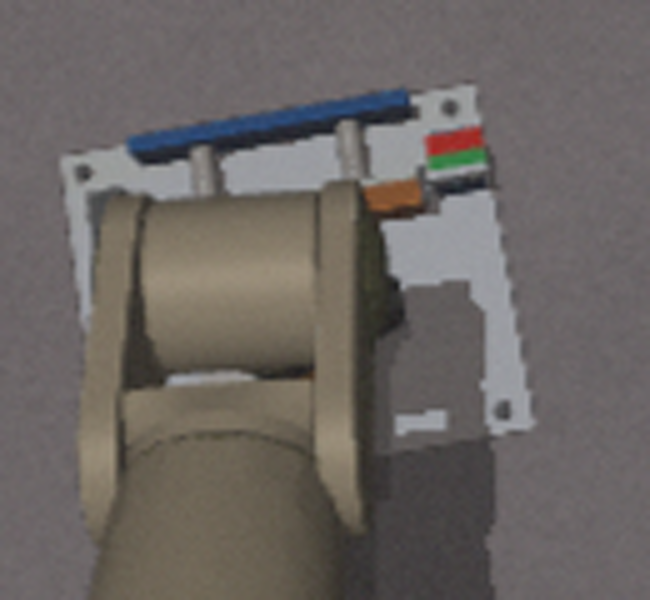

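View pics/s2.png

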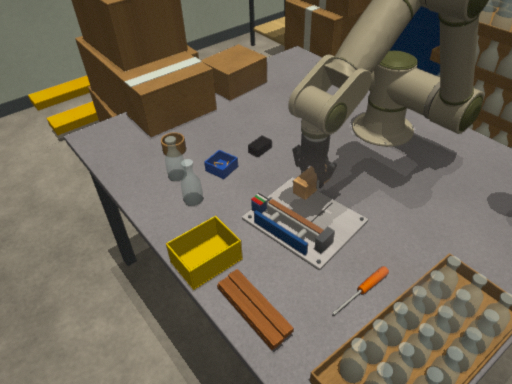

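The wrist view shows the block held level over the bed, with the black line at about (305,135) to its right in the picture. The other things haven't moved. One more fit for the jig's yaw from this close view.

Run:
```python
from h import *
s,d,t,sc=pickle.load(open("pics/w2.pkl","rb"))
W=wcloud(d,s);Z=W[...,2];print("table",np.nanmedian(Z[30:90,380:500]))
hsv=cv2.cvtColor(d["color"],cv2.COLOR_BGR2HSV)
a=np.radians(8.9);R=np.array([[np.cos(a),np.sin(a)],[-np.sin(a),np.cos(a)]])
J=(W[...,:2]-[549.5,159.5])@R.T
bed=(abs(Z-11.6)<4)
def edge(ax,lo,hi,sgn,rng):
    o=1-ax;P=[]
    for b in np.arange(lo,hi,4):
        q=J[bed&(abs(J[...,o]-b)<3)&(abs(J[...,ax])<160)]
        if len(q)<10: continue
        v=np.sort(sgn*q[:,ax])[-4:].mean();P.append((b,sgn*v))
    P=np.array(P);k=np.polyfit(P[:,0],P[:,1],1)
    r=P[:,1]-np.polyval(k,P[:,0]);g=abs(r-np.median(r))<1.5;k=np.polyfit(P[g,0],P[g,1],1)
    print(ax,sgn,len(P),g.sum(),"slope deg",np.degrees(np.arctan(k[0])),"off",np.polyval(k,0),np.std((P[:,1]-np.polyval(k,P[:,0]))[g]))
edge(0,-130,130,-1,0);edge(1,-110,0,1,0);edge(1,-110,0,-1,0)
m=(abs(Z-11.6)<5)&(hsv[...,2]<70)&(hsv[...,1]<60)&(J[...,1]>5)&(J[...,1]<45)&(J[...,0]>-115)&(J[...,0]<-60)
print("line",m.sum(),np.median(J[m],0)if m.any() else 0)
# stop face (z 25..60)
m=(Z>25)&(Z<66)&(J[...,0]>15)&(J[...,0]<90)&(J[...,1]>80)&(J[...,1]<140)
print("stop",m.sum(),np.percentile(J[m],[1,10,50,90,99],axis=0)if m.any() else 0)
p=np.array(s["eef_pos"][:2]);print("tcp in jig",R@(p-[549.5,159.5]))
# rail from top/scene image at start
for n in("top","scene"):
    dd=pickle.load(open(f"pics/{n}0.pkl","rb"));C=cloud(dd);Jc=(C[...,:2]-[549.5,159.5])@R.T
    h=cv2.cvtColor(dd["color"],cv2.COLOR_BGR2HSV)
    m=(h[...,1]>90)&(h[...,0]<20)&(C[...,2]>52)&(C[...,2]<60)&(Jc[...,1]>-90)&(Jc[...,1]<85)&(abs(Jc[...,0]-45)<30)
    print(n,"rail x pct",np.percentile(Jc[m][:,0],[2,10,50,90,98]))
```

```text
table -0.36748120003190365
0 -1 65 65 slope deg -0.12427086625150978 off -118.84498871250261 0.27291827225068543
1 1 28 28 slope deg -0.09481362277148568 off 144.9308028219063 0.2839366566662439
1 -1 28 28 slope deg 0.011888442233172349 off -142.85913353238558 0.3081598719566734
line 69 [-94.48486215  26.12197986]
stop 855 [[ 22.7983809   80.64981132]
 [ 23.35854891  90.26250652]
 [ 24.16796174 107.21766644]
 [ 35.59254273 117.99017592]
 [ 38.11852124 120.41569724]]
tcp in jig [-44.43111682 -13.60045345]
top rail x pct [35.77621523 36.86224923 43.74119946 50.97912371 52.25456125]
scene rail x pct [36.4725039  38.95425552 46.68574801 53.01008599 54.46828844]
```

Request:
carry_out(plan=[[35, [0, 0, 10], [0, 0, -0.02]], [35, [0, 0, 20], [0, 0, 0]], [35, [0, 0, 20], [0, 0, 0]], [35, [0, 0, 20], [0, 0, 0]], [35, [0, 0, 10], [0, 0, 0]], [35, [0, 0, 4], [0, 0, 0]], [35, [0, 0, 1], [0, 0, 0]], [35, [0, 0, 0], [0, 0, 0]], [35, [0, 0, 0], [0, 0, 0]], [35, [0, 0, 0], [0, 0, 0]]])

```text
time_s: 7.9
eef_pos: [508.2, 139.5, 21.1]
ee_rot: [0.001, -0.078, 0.997, -0.0]
force: [-0.8, 0.6, -1.0]
grip_width: 0.525
```

Request:
carry_out(plan=[[35, [0, 0, 1], [0, 0, 0]], [35, [0, 0, 0.5], [0, 0, 0]], [35, [0, 0, 0], [0, 0, 0]], [35, [0, 0, 0], [0, 0, 0]]])

```text
time_s: 8.23
eef_pos: [507.7, 139.5, 18.9]
ee_rot: [0.0, -0.078, 0.997, -0.0]
force: [-0.1, 0.3, -1.9]
grip_width: 0.524
```

Request:
carry_out(plan=[[35, [0, 0, 0.5], [0, 0, 0]], [35, [0, 0, 0], [0, 0, 0]], [35, [0, 0, 0], [0, 0, 0]]])

```text
time_s: 8.48
eef_pos: [507.8, 139.5, 18.5]
ee_rot: [0.0, -0.078, 0.997, -0.0]
force: [-1.0, 0.5, 3.1]
grip_width: 0.528
```

Request:
carry_out(plan=[[35, [0, 0, 0.5], [0, 0, 0]], [35, [0, 0, 0], [0, 0, 0]], [35, [0, 0, 0], [0, 0, 0]]])

```text
time_s: 8.73
eef_pos: [507.8, 139.5, 18.5]
ee_rot: [0.0, -0.078, 0.997, -0.0]
force: [-4.4, -0.7, 8.2]
grip_width: 0.526
```

```bash
cat >> h.py <<'E'
def st():
    from rig import ctrl
    s=ctrl.sense();a=np.radians(8.95);R=np.array([[np.cos(a),np.sin(a)],[-np.sin(a),np.cos(a)]])
    w,x,y,z=s["ee_rot"]
    m=toolM(s)[:3,:3]
    print("t %.2f"%s["time_s"],"corner xy",np.round(R@(s["eef_pos"][:2]-[550.5,160.7])-[35,95],2),"z %.2f"%s["eef_pos"][2],"yaw %.2f"%np.degrees(np.arctan2(-m[1,0],-m[0,0])),"tilt",np.round(np.degrees(m[:2,2]),2),"F jig",np.round(R@s["force"][:2],2),"fz %.2f"%s["force"][2],"tq",np.round(s["wrist_torque"],3),"w %.1f"%(s["grip_width"]*85.4));return s
E
python3 -c "
from h import *
for i in range(1): st()"
```

```text
t 8.73 corner xy [ -80.48 -109.31] z 18.49 yaw 8.99 tilt [ 0.02 -0.01] F jig [-4.42 -0.01] fz 8.21 tq [-0.151  0.524  0.004] w 44.9
```

Request:
carry_out(plan=[[35, [-3, 0, -0.2], [0, 0, 0]], [35, [-5, 0, 0], [0, 0, 0]], [35, [-5, 0, 0], [0, 0, 0]], [35, [-3, 0, 0], [0, 0, 0]], [35, [0, 0, 0], [0, 0, 0]], [35, [0, 0, 0], [0, 0, 0]]])

```text
time_s: 9.23
eef_pos: [524.3, 142.0, 18.5]
ee_rot: [0.001, -0.078, 0.997, -0.0]
force: [1.7, 0.6, 4.8]
grip_width: 0.529
```

```bash
python3 -c "
from h import *
st()"
```

```text
t 9.23 corner xy [ -63.82 -109.36] z 18.50 yaw 8.98 tilt [0.11 0.01] F jig [1.75 0.34] fz 4.76 tq [ 0.022 -0.156  0.003] w 45.2
```

Request:
carry_out(plan=[[35, [-2, 0, 0], [0, 0, 0]], [35, [-2, 0, 0], [0, 0, 0]], [35, [-2, 0, 0], [0, 0, 0]], [35, [-2, 0, 0], [0, 0, 0]], [35, [-1, 0, 0], [0, 0, 0]], [35, [0, 0, 0], [0, 0, 0]], [35, [0, 0, 0], [0, 0, 0]]])

```text
time_s: 9.82
eef_pos: [531.5, 143.3, 18.5]
ee_rot: [-0.001, -0.078, 0.997, -0.0]
force: [-8.4, -1.0, 11.5]
grip_width: 0.525
```

```bash
cat > look.py <<'E'
from h import *
import sys
from rig import ctrl
n=sys.argv[1];s=st();t=ctrl.capture("top");d=ctrl.capture("scene")
pickle.dump((s,t,d),open(f"pics/{n}.pkl","wb"))
a=cv2.resize(t["color"][160:220,190:270],None,fx=6,fy=6,interpolation=cv2.INTER_CUBIC)
b=cv2.resize(d["color"][175:235,240:320],None,fx=6,fy=6,interpolation=cv2.INTER_CUBIC)
cv2.imwrite(f"pics/{n}.png",np.vstack([a,b])[:, :].copy() if 0 else cv2.resize(np.hstack([a,b]),(800,300)))
E
python3 look.py p1
```

```text
t 9.82 corner xy [ -56.46 -109.24] z 18.48 yaw 8.99 tilt [-0.12 -0.02] F jig [-8.42  0.31] fz 11.50 tq [-0.32   0.915 -0.118] w 44.8
```

View pics/p1.png

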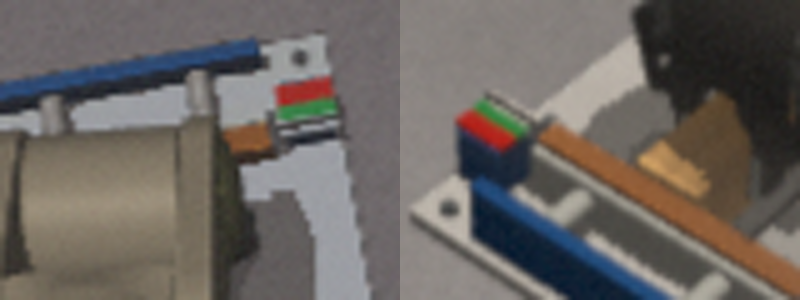

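Request:
carry_out(plan=[[35, [-1.5, 0, -0.1], [0, 0, 0]], [35, [-1.5, 0, -0.1], [0, 0, 0]], [35, [-1.5, 0, 0], [0, 0, 0]], [35, [-1.5, 0, 0], [0, 0, 0]], [35, [-1.5, 0, 0], [0, 0, 0]], [35, [-1, 0, 0], [0, 0, 0]], [35, [0, 0, 0], [0, 0, 0]], [35, [0, 0, 0], [0, 0, 0]]])

```text
time_s: 10.58
eef_pos: [538.7, 144.5, 18.5]
ee_rot: [-0.003, -0.078, 0.997, -0.0]
force: [-15.1, -2.8, 14.9]
grip_width: 0.523
```

```bash
python3 look.py p2
```

```text
t 10.58 corner xy [ -49.19 -109.19] z 18.52 yaw 8.98 tilt [-0.3  -0.04] F jig [-15.36  -0.43] fz 14.86 tq [-0.566  1.644 -0.273] w 44.6
```

View pics/p2.png

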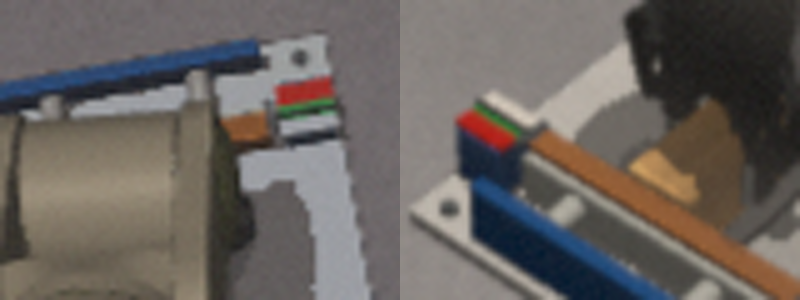

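The pointer has just passed from white into the green (top crop, about (305,115)), and the travel estimate is about 11 mm. I'll take out the small forward pitch and press about 2 mm further, to mid-green.

Request:
carry_out(plan=[[35, [-0.5, 0, 0], [0, -0.03, 0]], [35, [-0.5, 0, 0], [0, -0.03, 0]], [35, [-0.5, 0, 0], [0, 0, 0]], [35, [-0.4, 0, 0], [0, 0, 0]], [35, [0, 0, 0], [0, 0, 0]], [35, [0, 0, 0], [0, 0, 0]]])

```text
time_s: 11.18
eef_pos: [539.5, 144.6, 18.5]
ee_rot: [-0.001, -0.078, 0.997, -0.0]
force: [-20.9, -4.6, 19.5]
grip_width: 0.523
```

```bash
python3 look.py p3
python3 - <<'E'
from h import *
from rig import ctrl
s=ctrl.sense();d=ctrl.capture("wrist");cv2.imwrite("pics/w3.png",d["color"])
s,t,sc=pickle.load(open("pics/p3.pkl","rb"))
cv2.imwrite("pics/z3.png",np.hstack([cv2.resize(t["color"][168:198,236:266],(390,390),interpolation=cv2.INTER_NEAREST),cv2.resize(sc["color"][185:215,245:275],(390,390),interpolation=cv2.INTER_NEAREST)]))
E
```

```text
t 11.18 corner xy [ -48.37 -109.17] z 18.47 yaw 8.99 tilt [-0.11 -0.01] F jig [-21.31  -1.27] fz 19.51 tq [-0.913  2.644 -0.299] w 44.7
```

View pics/z3.png

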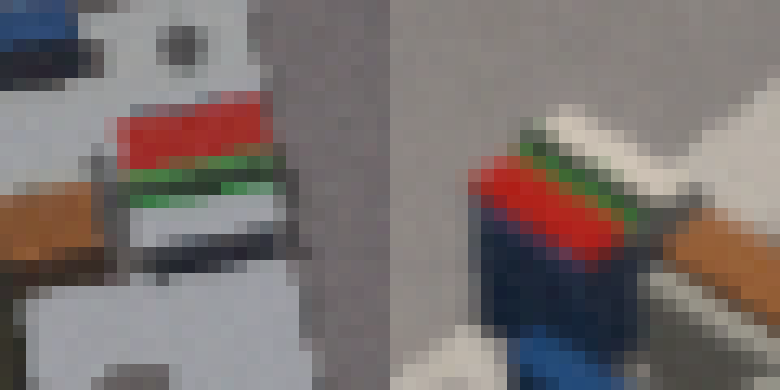

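View pics/w3.png

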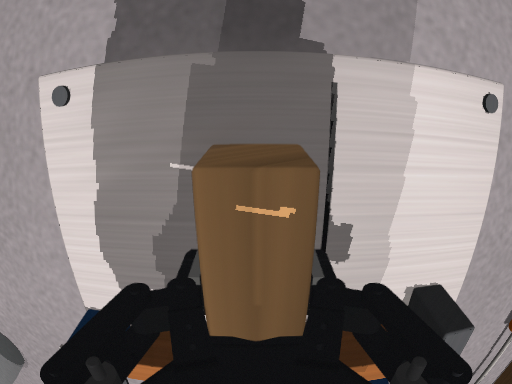

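The pointer now stands in the middle of the green (top zoom, at about (205,185)). The block is square to the rail and to the right of the line (line at about (330,150) in the wrist view). I'll ease the down-pressure a little and start sliding.

Request:
carry_out(plan=[[35, [0, 0, -0.2], [0, 0, 0]], [35, [0, 0, -0.2], [0, 0, 0]], [35, [0, 0.5, 0], [0, 0, 0]], [35, [0, 1, 0], [0, 0, 0]], [35, [0, 1.5, 0], [0, 0, 0]], [35, [0, 2, 0], [0, 0, 0]], [35, [0, 2, 0], [0, 0, 0]], [35, [0, 2, 0], [0, 0, 0]]], grip_force=100)

```text
time_s: 12.0
eef_pos: [539.7, 151.9, 18.5]
ee_rot: [0.001, -0.078, 0.997, -0.001]
force: [-11.4, -14.5, 10.0]
grip_width: 0.529
```

```bash
cat >> look.py <<'E'
t=t["color"];d=d["color"]
cv2.imwrite(f"pics/{n}.png",np.hstack([cv2.resize(t[168:198,236:266],(390,390),interpolation=cv2.INTER_NEAREST),cv2.resize(d[185:215,245:275],(390,390),interpolation=cv2.INTER_NEAREST)]))
E
python3 look.py p4
```

```text
t 12.00 corner xy [ -47.08 -102.02] z 18.55 yaw 8.95 tilt [ 0.07 -0.13] F jig [-13.56 -12.52] fz 10.05 tq [-2.184  1.506 -0.406] w 45.2
```

View pics/p4.png

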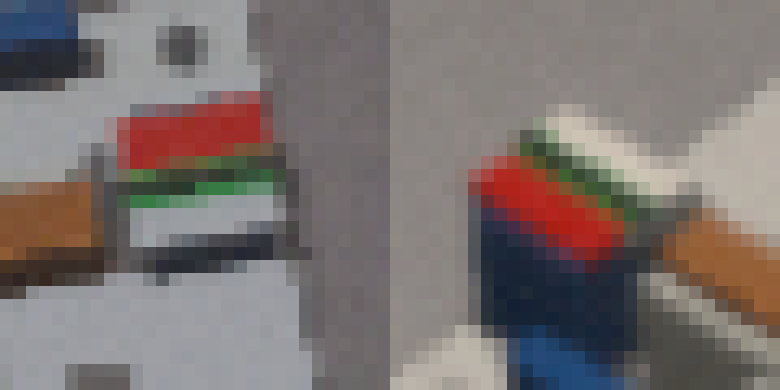

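Request:
carry_out(plan=[[35, [0.2, 2, 0], [0, 0, 0]], [35, [0.2, 2, 0], [0, 0, 0]], [35, [0, 2, 0], [0, 0, 0]], [35, [0, 2, 0], [0, 0, 0]], [35, [0, 2, 0], [0, 0, 0]], [35, [0, 2, 0], [0, 0, 0]], [35, [0, 2, 0], [0, 0, 0]], [35, [0, 2, 0], [0, 0, 0]], [35, [0, 2, 0], [0, 0, 0]], [35, [0, 2, 0], [0, 0, 0]], [35, [0, 2, 0], [0, 0, 0]], [35, [0, 2, 0], [0, 0, 0]], [35, [0, 2, 0], [0, 0, 0]], [35, [0, 2, 0], [0, 0, 0]], [35, [0, 2, 0], [0, 0, 0]]])

```text
time_s: 13.35
eef_pos: [534.7, 181.5, 18.5]
ee_rot: [0.001, -0.078, 0.997, -0.001]
force: [-9.9, -14.5, 10.2]
grip_width: 0.525
```

```bash
python3 look.py p5
```

```text
t 13.35 corner xy [-47.42 -72.01] z 18.51 yaw 8.95 tilt [ 0.08 -0.14] F jig [-12.04 -12.77] fz 10.15 tq [-2.153  1.384 -0.409] w 44.9
```

View pics/p5.png

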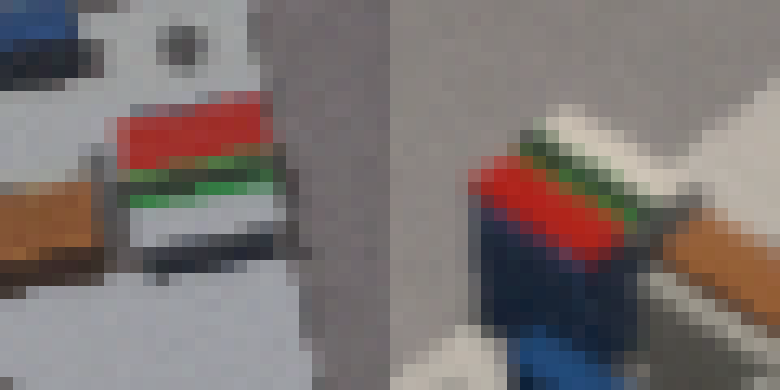

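The pointer holds at mid-green and the motion is steady. The side force is −12.8 N, which is sliding friction. I'll continue towards the stop: 49 mm left by my estimate.

Request:
carry_out(plan=[[35, [0, 2, 0], [0, 0, 0]], [35, [0, 2, 0], [0, 0, 0]], [35, [0, 2, 0], [0, 0, 0]], [35, [0, 2, 0], [0, 0, 0]], [35, [0, 2, 0], [0, 0, 0]], [35, [0, 2, 0], [0, 0, 0]], [35, [0, 2, 0], [0, 0, 0]], [35, [0, 2, 0], [0, 0, 0]], [35, [0, 2, 0], [0, 0, 0]], [35, [0, 2, 0], [0, 0, 0]], [35, [0, 2, 0], [0, 0, 0]], [35, [0, 2, 0], [0, 0, 0]], [35, [0, 2, 0], [0, 0, 0]], [35, [0, 2, 0], [0, 0, 0]], [35, [0, 2, 0], [0, 0, 0]], [35, [0, 2, 0], [0, 0, 0]], [35, [0, 2, 0], [0, 0, 0]], [35, [0, 2, 0], [0, 0, 0]], [35, [0, 2, 0], [0, 0, 0]], [35, [0, 2, 0], [0, 0, 0]]])

```text
time_s: 15.12
eef_pos: [528.4, 220.9, 18.5]
ee_rot: [0.0, -0.078, 0.997, -0.001]
force: [-9.8, -14.9, 11.9]
grip_width: 0.527
```

```bash
python3 -c "
from h import *
st()"
```

```text
t 15.12 corner xy [-47.49 -32.11] z 18.53 yaw 8.95 tilt [ 0.06 -0.16] F jig [-12.04 -13.19] fz 11.94 tq [-2.201  1.411 -0.425] w 45.0
```

Request:
carry_out(plan=[[35, [0, 1, 0], [0, 0, 0]], [35, [0, 1, 0], [0, 0, 0]], [35, [0, 1, 0], [0, 0, 0]], [35, [0, 1, 0], [0, 0, 0]], [35, [0, 1, 0], [0, 0, 0]]])

```text
time_s: 15.53
eef_pos: [527.6, 225.8, 18.5]
ee_rot: [0.0, -0.078, 0.997, -0.001]
force: [-9.4, -14.5, 11.4]
grip_width: 0.522
```

```bash
python3 look.py p6
```

```text
t 15.53 corner xy [-47.46 -27.18] z 18.55 yaw 8.95 tilt [ 0.07 -0.16] F jig [-11.52 -12.9 ] fz 11.41 tq [-2.227  1.398 -0.409] w 44.6
```

Request:
carry_out(plan=[[35, [0, 0.7, 0], [0, 0, 0]], [35, [0, 0.7, 0], [0, 0, 0]], [35, [0, 0.7, 0], [0, 0, 0]], [35, [0, 0.7, 0], [0, 0, 0]]])

```text
time_s: 15.97
eef_pos: [527.2, 228.5, 18.5]
ee_rot: [0.0, -0.078, 0.997, -0.001]
force: [-9.3, -14.7, 12.1]
grip_width: 0.525
```

```bash
python3 -c "
from h import *
st()"
```

```text
t 15.97 corner xy [-47.51 -24.38] z 18.52 yaw 8.95 tilt [ 0.06 -0.16] F jig [-11.48 -13.04] fz 12.14 tq [-2.183  1.395 -0.39 ] w 44.9
```

Request:
carry_out(plan=[[35, [0, 0.5, 0], [0, 0, 0]], [35, [0, 0.5, 0], [0, 0, 0]]])

```text
time_s: 16.13
eef_pos: [527.0, 229.5, 18.5]
ee_rot: [0.0, -0.078, 0.997, -0.001]
force: [-10.8, -15.9, 11.5]
grip_width: 0.526
```

```bash
python3 look.py p7
```

```text
t 16.13 corner xy [-47.5 -23.4] z 18.52 yaw 8.95 tilt [ 0.06 -0.17] F jig [-13.16 -14.02] fz 11.49 tq [-2.199  1.409 -0.437] w 44.9
```

Request:
carry_out(plan=[[35, [0, 0.5, 0], [0, 0, 0]], [35, [0, 0.5, 0], [0, 0, 0]]])

```text
time_s: 16.4
eef_pos: [526.9, 230.0, 18.5]
ee_rot: [0.0, -0.078, 0.997, -0.002]
force: [-9.4, -21.7, 11.7]
grip_width: 0.529
```

```bash
python3 -c "
from h import *
st()"
```

```text
t 16.40 corner xy [-47.51 -22.87] z 18.52 yaw 8.95 tilt [ 0.06 -0.21] F jig [-12.63 -20.01] fz 11.69 tq [-2.816  1.357 -0.525] w 45.1
```

Request:
carry_out(plan=[[35, [0, 0.5, 0], [0, 0, 0]], [35, [0, 0.5, 0], [0, 0, 0]]])

```text
time_s: 16.57
eef_pos: [526.9, 230.1, 18.6]
ee_rot: [0.0, -0.078, 0.997, -0.002]
force: [-9.9, -27.8, 12.6]
grip_width: 0.526
```

```bash
python3 look.py p8
```

```text
t 16.57 corner xy [-47.53 -22.82] z 18.57 yaw 8.92 tilt [ 0.04 -0.28] F jig [-14.06 -25.91] fz 12.60 tq [-3.542  1.398 -0.712] w 44.9
```

The block stopped at y = −22.8 mm (−23 expected) and the side force rose from 13 to 26 N, so it's against the stop. I'll take out the slight roll, ease the side push a little, then let it settle.

Request:
carry_out(plan=[[35, [0, -0.2, 0], [-0.02, 0, 0]], [35, [0, -0.2, 0], [-0.02, 0, 0]], [35, [0, 0, 0], [0, 0, 0]], [35, [0, 0, 0], [0, 0, 0]], [35, [0, 0, 0], [0, 0, 0]], [35, [0, 0, 0], [0, 0, 0]]])

```text
time_s: 17.17
eef_pos: [526.9, 230.1, 18.5]
ee_rot: [0.0, -0.078, 0.997, -0.0]
force: [-9.9, -21.0, 11.7]
grip_width: 0.527
```

```bash
python3 look.py p9
python3 - <<'E'
from h import *
from rig import ctrl
s=ctrl.sense();d=ctrl.capture("wrist");cv2.imwrite("pics/w9.png",d["color"]);t=ctrl.capture("top")["color"];c=ctrl.capture("scene")["color"]
cv2.imwrite("pics/s9.png",np.hstack([cv2.resize(c[150:280,220:390],(680,520),interpolation=cv2.INTER_CUBIC)]));cv2.imwrite("pics/t9.png",t)
E
```

```text
t 17.17 corner xy [-47.53 -22.78] z 18.50 yaw 8.94 tilt [ 0.01 -0.01] F jig [-13.08 -19.21] fz 11.67 tq [-3.341  1.296 -0.568] w 45.0
```

View pics/p9.png

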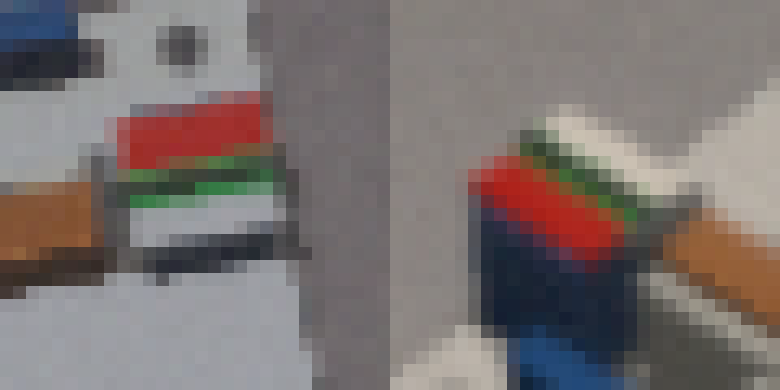

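View pics/s9.png

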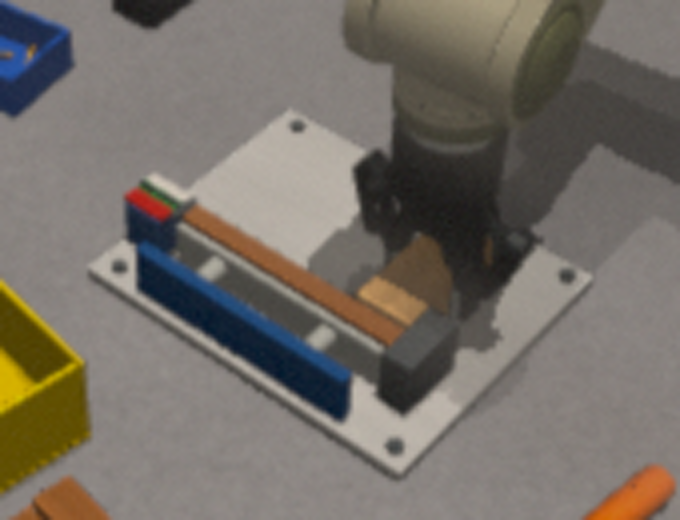

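View pics/w9.png

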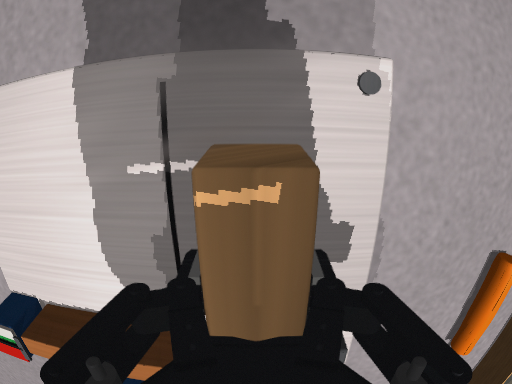

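View pics/t9.png

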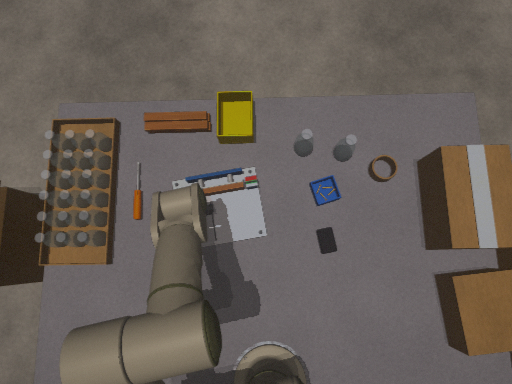

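The pointer is mid-green (about (205,185) in the zoom). The scene view shows the block's side against the stop at about (410,330), and the wrist view shows the line to the right of the block. The other things are where they were. One pause to check it's steady, then I'll hand in.

Request:
carry_out(plan=[[35, [0, 0, 0], [0, 0, 0]], [35, [0, 0, 0], [0, 0, 0]], [35, [0, 0, 0], [0, 0, 0]], [35, [0, 0, 0], [0, 0, 0]], [35, [0, 0, 0], [0, 0, 0]], [35, [0, 0, 0], [0, 0, 0]]])

```text
time_s: 17.92
eef_pos: [526.9, 230.1, 18.5]
ee_rot: [0.0, -0.078, 0.997, -0.0]
force: [-9.7, -20.9, 11.2]
grip_width: 0.53
```

```bash
python3 -c "
from h import *
st()
from rig import ctrl
print(ctrl.finish_job())"
```

```text
t 17.92 corner xy [-47.51 -22.77] z 18.51 yaw 8.94 tilt [ 0.02 -0.01] F jig [-12.85 -19.09] fz 11.25 tq [-3.248  1.362 -0.549] w 45.2
the job is handed in; nothing more can be done
None
```

The block is seated against the end stop, still gripped and pressed on the rail, and the job was handed in at about 18 s. I laid it on the bed to the right of the black line, pressed it on the rail until the pointer was in the green, and slid it along the rail over the line to the stop.

**Last checks:**
- **Position:** the gripper, at the block's centre, stood at x = -47.5 mm, y = -22.8 mm from the jig corner (-23 mm expected in y). That puts the rail travel at about 12.5 mm.
- **Pointer:** it was mid-green in both the top and scene pictures. I saw no red in any picture I viewed during the slide.
- **Forces:** about 13 N against the rail, 19 N sideways towards the stop (including friction) and 11 N downwards. They were steady over the last 0.75 s.
- **Flatness:** the tool's tilt was within 0.02° and its yaw matched the jig's to about 0.1°.
- **Other things:** they looked unmoved in the last top picture.

**Small disagreements:**
- **Cameras:** the top and wrist cameras differed by about 1 to 1.5 mm on where the jig was. I used the wrist value, and the contact with the stop agreed with it.
- **Down-pressure:** while I was first pressing, it rose to nearly 20 N, so I eased it before sliding.

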